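# Dial open the alloy-box padlock and present it

### The job

The round-dial padlock lies flat on the lid of the grey alloy box, its shackle caught round the box's hook. Turn its dial clockwise through its clicks until the pointer rib clicks in at the long index mark beside the shackle, then pull the lock body straight back from the hook so that the shackle comes fully open, and lift the lock off. Finish holding the open lock up in the gripper, level with its dial upward, about 15 cm above the lid and still, and leave the things standing round the box alone.

Things in the scene. Friction and masses are not known exactly. Their poses are not given: they have to be found in the camera images.
- lockbox: Grey steel alloy box, fixed, 154 x 144 mm, lid top 50 mm above the counter. Origin: centre of its underside; its x points from the lock to the hook, roughly away from the robot. The lock lies on the lid between two rails along the box's x, from x = -70 to +34 mm, 4 mm high, inner faces at y = +-26.5 mm.
- hook_top (a point): Top of the box's hook, 31 mm above the lid: an 8 mm post standing inside the shackle; a nose 9 mm wide reaches 21 mm from the post back over the lock (box -x), 26 to 31 mm above the lid. It keeps a shut lock down. With the shackle fully open and the lock drawn back, the nose ends 9 mm clear of the lock body and the lock lifts straight up.
- padlock_center (a point): Loose padlock, 0.27 to 0.4 kg, flat on the lid, dial up, yaw as the box. Steel body 68 mm long (x from -36 to +32 mm of this point), 50 mm wide (y +-25), 24 mm high; this point is midway across and half-way up (12 mm above the underside). x points to the shackle, z up. Can be gripped across its width, fingertips above the 4 mm rails; the dial stands 22 mm above the body.
- shackle_bow (a point): Middle of the shackle's outer end (the bow), on the rod's axis. The shackle is an 8 mm thick aluminium U, 36 mm wide, level, 12 mm above the lid, coming out of the padlock's +x end; this point is 52 mm ahead of the padlock's centre when shut.
- dial_grip (a point): Point on the dial's axis, 38 mm above the lid, half-way up the part to grip. The dial is a round black knob, 36 mm in diameter (41 mm skirt in its lowest 4 mm), on the padlock, 8 mm behind its centre; its top is 46 mm above the lid. A light metal pointer rib lies on its top and runs down its side; x of this point is the rib's direction. May be gripped at any yaw.
- dial (a joint): Dial angle, rad: 0 when the pointer rib points at the long index mark, i.e. straight to the shackle; positive is counter-clockwise seen from above. Starts 2 to 4 notches counter-clockwise of 0. Sprung clicks every 0.524 rad (30 degrees) draw it into the nearest notch when let go; about 0.04 N m to turn. Stops at -0.785 and 2.62. The shackle is free only within 0.15 rad of 0.
- shackle (a joint): How far the shackle is out of the padlock body, m: 0 shut, 0.018 fully open (end stop). Sliding it takes about 5 N and it stays where it is left; blocked unless the dial is at 0; while it is open the dial is blocked. Drawing the lock body along the box's -x opens it, as the hook holds the bow (1 mm of play at the start).
- plaster_model: Plaster arch model, 62 x 66 x 28 mm, a bystander near the box, not to be disturbed. Origin: centre of its underside.
- polishing_tin: Round tin, 64 mm in diameter, 28 mm high, a bystander near the box, not to be disturbed. Origin: centre of its underside.
- separator_bottle: Small bottle, 42 mm in diameter, 103 mm high, a bystander near the box, not to be disturbed. Origin: centre of its underside.

How it is judged:
By the outcome, as a careful person would: the job done as asked, in the order asked, and still so for the second after the job is handed in, while the arm keeps its last pose, push and grip.
It also fails if it takes over 54 s, if anything falls off the work surface, if the arm or the gripper's body presses on something with over 40 N, if the wrist force passes 120 N, or if a joint passes its speed limit or range.

### The arm

A 6-joint arm with a two-finger parallel gripper is mounted at the origin on a cart in front of the work surface, level with it; the furniture and walls round the work are solid. World frame = base frame: x ahead of the robot, y to its left, z up, the work surface at z = 0. Lengths are in m, angles in rad, forces in N, time in s.
With the tool pointing down it reaches from about 0.25 to 0.775 m from the base axis. Payload 8.9 kg.
Tool frame: the origin (TCP) lies at the very end of the fingers, on their centre line; the grasp point (between the pads) lies behind it (ctrl.grip_depth is the z of the grasp point in the tool frame, in m); z points along the fingers, y is the line along which they close (so a half turn about z gives the same grasp; the last joint's range is limited). The gripper opens to 85 mm and grips with 20 to 120 N. Pads are 22 mm wide; open, the fingers measure 114 mm over their backs; the gripper's body (76 mm by 85 mm) begins 54 mm behind the grasp point. The pads swing forward as they close: fully open they stand 13 mm farther back than shut.
Start: joints at [0.968, 0.291, -0.153, 1.127, 0, 1.431], TCP at [0.235, 0.47, 0.231] pointing down, gripper open.
Joint ranges: [-2.52, 2.52], [-0.91, 1.74], [-1.3, 1.37], [-1.96, 2.02], [-1.52, 1.47], [-3.14, 3.14]. Speed limits (rad/s): [2.22, 2.22, 2.79, 3.14, 3.14, 3.14].

### API

Orientations are given as a rotation vector (axis times angle).
In Python, from plant import ctrl gives the robot as it stands.
- The arm moves only by the tool arm_command, never from a script. Its argument "steps" is a list of rows, each a list of 7 numbers: the shift along the tool's x, y, z in m, then the turn, a rotation vector about the tool's x, y, z in rad, then the finger opening in m, from 0 to 0.0854. In form: [[tx, ty, tz, wx, wy, wz, hand], ...]. A call has 1 to 5 rows; each row shifts and turns the commanded pose from where the row before left it, along the tool's axes as they then stand; what a row does not reach is not made up. A row lasts 1/12 s, in which the tool goes at most 41.7 mm and 7.16 degrees, less where a joint would pass 70% of its speed; a pose out of reach is approached as far as the arm can. A call is refused whole if a number of a shift passes 0.0417 or a number of a turn 0.125, either way. A call with a gripper value outside its range is refused whole. The fingers move at their own pace and stop on an object; "squeeze" is the grip in N (left out, the last holds). Time passes only in rows, so rows that do not move let the fingers close. It gives the time, the measured TCP pose, the force, the opening and the grip force at its end, in the units of the state.
- ctrl.state(): the state, without advancing time (a new reading comes with each control period).
- ctrl.grab_frame(name): name is "scene" or "top"; returns the picture (400x640x3 uint8, red, green, blue); there is no depth.
- ctrl.get_calibration(name): a dict with "vfov" (degrees; the focal length in pixels is half the picture's height over the tangent of half this angle, whatever the lens; pixels are square), "cx", "cy" (the principal point, pixels), "R" (3x3) and "t" (3): a world point X has camera coordinates R X + t. Camera axes: x right, y down, z forward; pixel columns grow to the right and rows downward; lengths in m; the calibration is good to about 2 mm. A picture is of the moment at which its call begins. get_calibration takes no time and is no camera call.
- ctrl.finish_job(): hands the job in; it is judged then, once.
The state is a dict: "t": time; "joint_pos": joint angles; "qvel": joint speeds; "effort": joint torques, N m; "position": TCP position; "orientation": TCP orientation; "wrist_force": force on the tool from outside, world axes, zero at the start; "ft_torque": the same for the moment, N m; "opening": opening from 0.0 (shut) to 1.0 (fully open); "finger_force": force on a finger pad.
Only numpy, scipy, OpenCV 4.12 (cv2) and the standard library are available. Lean on these libraries where they do the work, as an engineer would, in place of code of your own. Each camera call takes 0.05 s, during which the arm holds its last target. There are 200 camera calls.

## Working session

There is one attempt and no reset: what is moved stays moved. The work goes in short steps, Python scripts to look and compute and a tool call to move; the robot and the scene stay as the last step left them, time stands still between calls to the robot, and variables do not carry over. Pictures are saved under pics/ and viewed, at most 10 in all, crops included, and the job is handed in when it is done.

Besides the shell and the picture viewer there is one more tool, called as a command line: name --pt "numbers of a row" for each row, then --argument value for the rest. arm_command: Moves the arm, as the interface text tells. Its arguments: {"type":"object","properties":{"steps":{"type":"array"},"squeeze":{"type":"number"}},"required":["steps"]}

```bash
mkdir -p pics; ls; python3 - <<'E'
from plant import ctrl
import cv2,numpy as np
print(ctrl.state()); print(ctrl.grip_depth)
for n in ("scene","top"):
    print(n,ctrl.get_calibration(n))
    cv2.imwrite(f"pics/{n}0.png",ctrl.grab_frame(n)[:,:,::-1])
E
```

```text
pics
{'t': 0.0, 'joint_pos': array([ 9.67738881e-01,  2.91268939e-01, -1.54103751e-01,  1.12666904e+00,
        1.46656350e-05,  1.43150195e+00]), 'qvel': array([-0.00087917, -0.00140456, -0.00061473, -0.00154725, -0.00014821,
       -0.00128037]), 'effort': array([-2.79033935e-05, -5.37143970e+01,  3.31375158e+01,  1.57232175e-02,
       -2.53894423e-04,  2.29587442e-06]), 'position': array([0.23459526, 0.46921001, 0.2307466 ]), 'orientation': array([-7.21859540e-01, -3.05705675e+00,  1.81443427e-03]), 'wrist_force': array([-0.83853709, -0.04517762, -0.24825775]), 'ft_torque': array([ 0.00709245,  0.01516978, -0.05373306]), 'finger_force': 0.0, 'opening': 1.002334167090272}
-0.0187
scene {'vfov': 47.902374982299804, 'cx': 321.43544337996474, 'cy': 201.5317004520669, 'R': array([[ 0.84766221, -0.53031737,  0.01524049],
       [-0.34654262, -0.57521005, -0.74097342],
       [ 0.40171756,  0.62281368, -0.67136139]]), 't': array([-0.49138492,  0.23673642,  0.78773408])}
top {'vfov': 42.9730075436046, 'cx': 314.0428692011639, 'cy': 200.6354977345464, 'R': array([[-1.58418934e-03, -9.99968515e-01,  7.77558194e-03],
       [-9.89889037e-01,  4.65273289e-04, -1.41843148e-01],
       [ 1.41835064e-01, -7.92166972e-03, -9.89858607e-01]]), 't': array([0.00440773, 0.56490658, 1.22908195])}
```

View pics/top0.png

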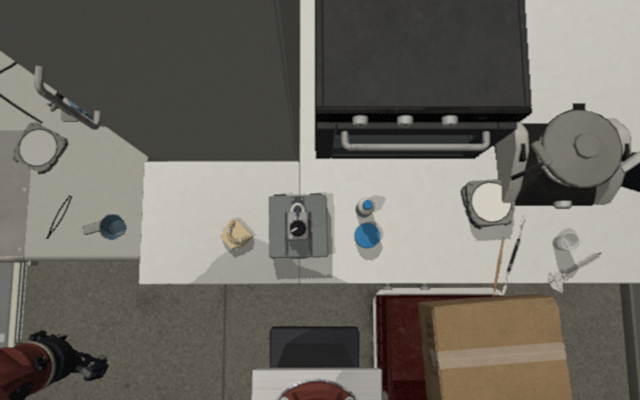

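View pics/scene0.png

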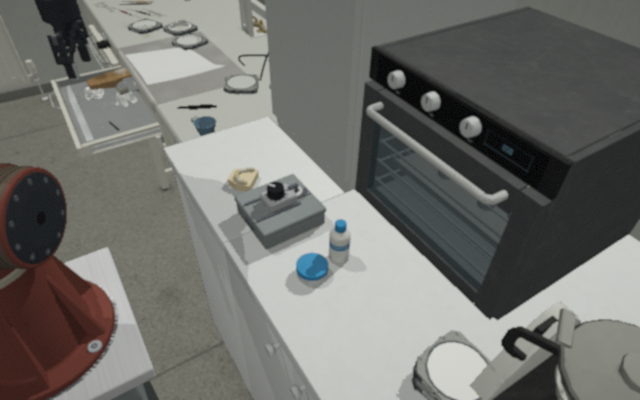

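The top view shows the box centred near (298,226), with the dial at about (298,229) and the hook at about (298,208). The plaster model is at (237,234), the tin at (367,235) and the bottle at (366,206). The scene view shows the box at about (280,208). Next I'll zoom in.

```bash
python3 - <<'E'
import cv2,numpy as np
a=cv2.imread("pics/top0.png")[185:265,258:338]; b=cv2.imread("pics/scene0.png")[170:250,230:330]
a=cv2.resize(a,(560,560),interpolation=cv2.INTER_CUBIC)
cv2.imwrite("pics/top0c.png",a)
E
```

```text
(no output)
```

View pics/top0c.png

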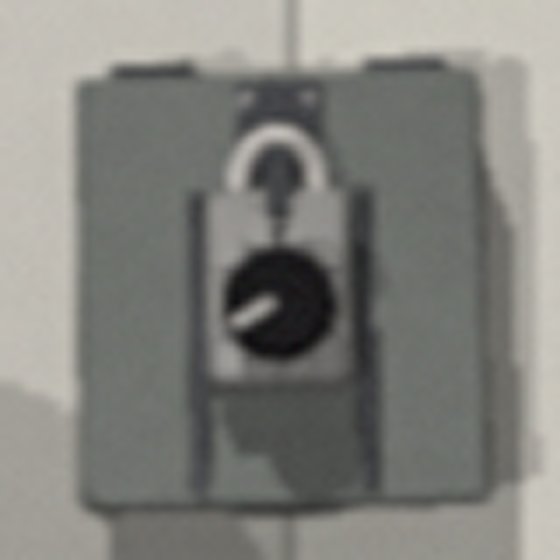

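The zoom shows the dial centre at crop (279,304) and the rib pointing to (237,325). That is about 120° counter-clockwise of the shackle, so 4 notches. I'll measure the dial and lid next.

```bash
cat > h.py <<'E'
import cv2,numpy as np
from plant import ctrl
from scipy.spatial.transform import Rotation as Ro
def ray(n,uv,z):
    c=ctrl.get_calibration(n); f=200/np.tan(np.radians(c["vfov"])/2)
    d=c["R"].T@np.array([(uv[0]-c["cx"])/f,(uv[1]-c["cy"])/f,1]); C=-c["R"].T@c["t"]
    return C+d*(z-C[2])/d[2]
def blob(m):
    n,l,s,ce=cv2.connectedComponentsWithStats(m.astype(np.uint8)); i=1+s[1:,4].argmax(); return s[i],ce[i],l==i
E
python3 - <<'E'
from h import *
for n,(x0,x1,y0,y1) in {"top":(285,312,215,242),"scene":(262,292,176,202)}.items():
    im=cv2.imread(f"pics/{n}0.png"); g=im.max(2).astype(int)
    m=np.zeros(g.shape,bool); m[y0:y1,x0:x1]=g[y0:y1,x0:x1]<55
    m=cv2.morphologyEx(m.astype(np.uint8),cv2.MORPH_CLOSE,np.ones((3,3)))
    s,c,_=blob(m); print(n,s,c,[ray(n,c,z).round(4) for z in (.084,.096)])
im=cv2.imread("pics/top0.png").astype(int)
# rails: dark columns; lid edges from crop coordinates
P=lambda u,v:np.array([258+u/7-.43,185+v/7-.43])
for nm,p,q,z in (("railL",(197,195),(202,485),.054),("railR",(367,195),(374,485),.054),("lidL",(80,85),(86,495),.05),("lidR",(474,80),(487,495),.05),("body L",(209,195),(209,375),.074),("bodyR",(349,195),(350,375),.074)):
    a,b=ray("top",P(*p),z),ray("top",P(*q),z); d=a-b; print(nm,a.round(4),b.round(4),np.degrees(np.arctan2(d[1],d[0])).round(2))
print("bow",ray("top",P(276,130),.062))
for n,u,z in (("plaster",(237,234),.015),("tin",(367,235),.028),("bottle",(367,205),.1)): print(n,ray("top",u,z).round(3))
E
```

```text
top [290 221  16  15 163] [298.1595092  227.80368098] [array([0.493 , 0.0423, 0.084 ]), array([0.4919, 0.042 , 0.096 ])]
scene [267 183  17  17 208] [275.55288462 191.80769231] [array([0.4906, 0.0437, 0.084 ]), array([0.4847, 0.0311, 0.096 ])]
railL [0.5336 0.0737 0.054 ] [0.4321 0.0713 0.054 ] 1.34
railR [0.5336 0.0139 0.054 ] [0.4321 0.0116 0.054 ] 1.35
lidL [0.5734 0.1156 0.05  ] [0.4289 0.1119 0.05  ] 1.46
lidR [ 0.5751 -0.024   0.05  ] [ 0.4287 -0.0279  0.05  ] 1.5
body L [0.5313 0.0686 0.074 ] [0.469  0.0682 0.074 ] 0.33
bodyR [0.5312 0.0202 0.074 ] [0.4689 0.0198 0.074 ] 0.33
bow [0.55560511 0.04581505 0.062     ]
plaster [0.484 0.198 0.015]
tin [ 0.48  -0.129  0.028]
bottle [ 0.546 -0.122  0.1  ]
```

arm_command --pt "-0.03 -0.019 0 0 0 0 0.0854" --pt "-0.03 -0.019 0 0 0 0 0.0854" --pt "-0.03 -0.019 0 0 0 0 0.0854" --pt "-0.03 -0.019 0 0 0 0 0.0854" --pt "-0.03 -0.019 0 0 0 0 0.0854" --squeeze 30

```text
t: 0.52
position: [0.3268, 0.3159, 0.2311]
orientation: [-0.721, -3.057, 0.001]
wrist_force: [0.7, -0.2, 0.1]
opening: 0.998
finger_force: 0.0
```

arm_command --pt "-0.03 -0.019 0 0 0 0 0.0854" --pt "-0.03 -0.019 0 0 0 0 0.0854" --pt "-0.03 -0.019 0 0 0 0 0.0854" --pt "-0.03 -0.019 0 0 0 0 0.0854" --pt "-0.03 -0.019 0 0 0 0 0.0854"

```text
t: 0.93
position: [0.4186, 0.1637, 0.2312]
orientation: [-0.722, -3.057, 0.0]
wrist_force: [1.3, 0.9, -0.5]
opening: 1.002
finger_force: 0.0
```

arm_command --pt "-0.03 -0.019 0 0 0 0 0.0854" --pt "-0.03 -0.019 0 0 0 0 0.0854" --pt "-0.03 -0.019 0 0 0 0 0.0854" --pt "-0.03 -0.019 0 0 0 0 0.0854" --pt "0 0 0 0 0 -0.112 0.0854"

```text
t: 1.35
position: [0.4943, 0.039, 0.2309]
orientation: [0.558, 3.09, -0.002]
wrist_force: [-0.4, -0.0, 0.6]
opening: 0.998
finger_force: 0.0
```

arm_command --pt "0 0 0 0 0 -0.112 0.0854" --pt "0 0 0 0 0 -0.112 0.0854" --pt "0 0 0 0 0 -0.112 0.0854" --pt "0 0 0 0 0 -0.112 0.0854" --pt "0 0 0 0 0 -0.112 0.0854"

```text
t: 1.77
position: [0.4912, 0.0437, 0.231]
orientation: [0.335, -3.123, -0.0]
wrist_force: [0.8, -0.0, -0.2]
opening: 1.001
finger_force: 0.0
```

arm_command --pt "0 0 0 0 0 -0.112 0.0854" --pt "0 0 0 0 0 -0.112 0.0854" --pt "0 0 0 0 0 -0.112 0.0854" --pt "0 0 0.03 0 0 0 0.0854" --pt "0 0 0.03 0 0 0 0.0854"

```text
t: 2.18
position: [0.4927, 0.0437, 0.1716]
orientation: [-0.845, 3.023, -0.002]
wrist_force: [-0.5, 0.5, 0.1]
opening: 0.996
finger_force: 0.0
```

```bash
cat >> h.py <<'E'
YB=np.radians(1.35)
def rep(target,psi=None):
    s=ctrl.state(); R=Ro.from_rotvec(s["orientation"]).as_matrix(); p=s["position"]
    y=np.degrees(np.arctan2(R[1,1],R[0,1]))
    print("t",round(s["t"],2),"p",p.round(4),"psi",y.round(2),"tilt z",R[:,2].round(4),"q6",s["joint_pos"][5].round(3),"open",round(s["opening"]*85.4,1),"F",s["wrist_force"].round(1))
    print("tool shift",(R.T@(np.array(target)-p)).round(4)); return R
E
python3 - <<'E'
from h import *
rep([.4915,.0428,.098])
cv2.imwrite("pics/top1.png",cv2.resize(ctrl.grab_frame("top")[165:285,238:358,::-1],(600,600)))
E
```

```text
t 2.18 p [0.4927 0.0437 0.1716] psi 121.22 tilt z [ 3.5e-03 -2.0e-04 -1.0e+00] q6 -0.604 open 85.1 F [-0.5  0.5  0.1]
tool shift [0.0017 0.     0.0736]
```

arm_command --pt "0.0017 0 0.03 0 0 0 0.0854" --pt "0 0 0.025 0 0 0 0.0854" --pt "0 0 0.02 0 0 0 0.0854" --pt "0 0 0.011 0 0 0 0.0854" --pt "0 0 0.0055 0 0 0 0.0854"

```text
t: 2.65
position: [0.4888, 0.0429, 0.0785]
orientation: [0.843, -3.023, -0.002]
wrist_force: [-0.5, -0.6, -0.9]
opening: 1.001
finger_force: 0.0
```

arm_command --pt "0 0 0 0 0 0 0.06" --pt "0 0 0 0 0 0 0.045" --pt "0 0 0 0 0 0 0.045" --pt "0 0 0 0 0 0 0.045" --pt "0 0 0 0 0 0 0.045"

```text
t: 3.07
position: [0.4906, 0.0428, 0.0806]
orientation: [-0.844, 3.025, -0.001]
wrist_force: [0.3, 0.0, 1.3]
opening: 0.521
finger_force: 0.0
```

```bash
python3 - <<'E'
from h import *
rep([.4915,.0428,.080])
a=cv2.resize(ctrl.grab_frame("scene")[150:230,230:320,::-1],(675,600),interpolation=cv2.INTER_CUBIC)
cv2.imwrite("pics/sc2.png",a)
E
```

```text
t 3.07 p [0.4906 0.0428 0.0806] psi 121.18 tilt z [ 1.3e-03 -1.0e-04 -1.0e+00] q6 -0.606 open 44.5 F [0.3 0.  1.3]
tool shift [-0.0007 -0.0005  0.0006]
```

View pics/sc2.png

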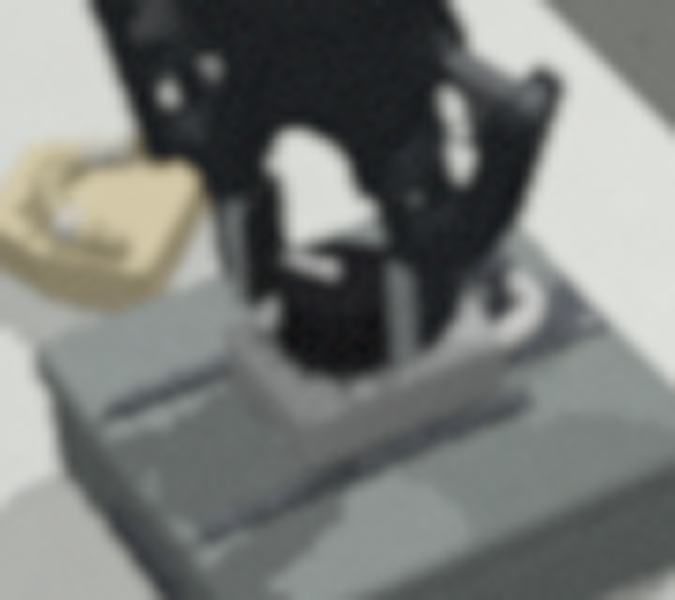

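The fingers straddle the dial (crop about (330,310)), with the tips just above the body. I'll close them, then turn.

arm_command --pt "0 0 0 0 0 0 0.03" --pt "0 0 0 0 0 0 0.03" --pt "0 0 0 0 0 0 0.03" --pt "0 0 0 0 0 0 0.03" --squeeze 25

```text
t: 3.45
position: [0.4903, 0.043, 0.0804]
orientation: [-0.844, 3.025, -0.0]
wrist_force: [-2.1, 1.3, 5.9]
opening: 0.411
finger_force: 24.6
```

arm_command --pt "0 0 0 0 0 0.105 0.03" --pt "0 0 0 0 0 0.105 0.03" --pt "0 0 0 0 0 0.105 0.03" --pt "0 0 0 0 0 0.105 0.03" --pt "0 0 0 0 0 0.105 0.03"

```text
t: 3.87
position: [0.49, 0.0443, 0.0804]
orientation: [-0.023, 3.141, 0.005]
wrist_force: [-3.0, 7.9, 7.3]
opening: 0.412
finger_force: 25.1
```

arm_command --pt "0 0 0 0 0 0.105 0.03" --pt "0 0 0 0 0 0.105 0.03" --pt "0 0 0 0 0 0.105 0.03" --pt "0 0 0 0 0 0.105 0.03" --pt "0 0 0 0 0 0.105 0.03"

```text
t: 4.28
position: [0.4902, 0.0451, 0.0805]
orientation: [-0.792, -3.04, -0.008]
wrist_force: [-1.5, 12.9, 9.5]
opening: 0.41
finger_force: 25.2
```

arm_command --pt "0 0 0 0 0 0 0.03" --pt "0 0 0 0 0 0 0.03" --pt "0 0 0 0 0 0 0.03"

```text
t: 4.53
position: [0.4902, 0.0452, 0.0805]
orientation: [-0.784, -3.042, -0.008]
wrist_force: [-1.8, 12.1, 8.6]
opening: 0.409
finger_force: 25.2
```

```bash
python3 - <<'E'
from h import *
rep([.4915,.0428,.080])
print(ctrl.state()["ft_torque"],ctrl.state()["finger_force"])
E
```

```text
t 4.53 p [0.4902 0.0452 0.0805] psi 61.1 tilt z [ 9.0e-04  4.8e-03 -1.0e+00] q6 0.444 open 35.0 F [-1.8 12.1  8.6]
tool shift [-0.0023 -0.0014  0.0005]
[ 2.55627739  0.31097689 -0.04443275] 25.21144688129425
```

arm_command --pt "0 0 0 0 0 0 0.05" --pt "0 0 0 0 0 0 0.05" --pt "0 0 0 0 0 0 0.05" --pt "0 0 0 0 0 0 0.05"

```text
t: 4.87
position: [0.49, 0.0426, 0.0798]
orientation: [0.786, 3.042, -0.001]
wrist_force: [-0.2, -1.0, 0.7]
opening: 0.586
finger_force: 0.0
```

```bash
python3 - <<'E'
from h import *
rep([.4905,.0452,.0805])
E
```

```text
t 4.87 p [0.49   0.0426 0.0798] psi 61.0 tilt z [-1.e-04 -4.e-04 -1.e+00] q6 0.444 open 50.1 F [-0.2 -1.   0.7]
tool shift [ 0.0008  0.0025 -0.0007]
```

arm_command --pt "0.001 0.0025 -0.0005 0 0 -0.105 0.05" --pt "0 0 0 0 0 -0.105 0.05" --pt "0 0 0 0 0 -0.105 0.05" --pt "0 0 0 0 0 -0.105 0.05" --pt "0 0 0 0 0 -0.105 0.05"

```text
t: 5.28
position: [0.4903, 0.0453, 0.0802]
orientation: [0.038, -3.141, 0.0]
wrist_force: [-0.5, 0.4, 1.7]
opening: 0.587
finger_force: 0.0
```

arm_command --pt "0 0 0 0 0 -0.105 0.05" --pt "0 0 0 0 0 -0.105 0.05" --pt "0 0 0 0 0 -0.105 0.05" --pt "0 0 0 0 0 -0.105 0.05" --pt "0 0 0 0 0 -0.105 0.05"

```text
t: 5.7
position: [0.4904, 0.0453, 0.0802]
orientation: [0.852, -3.024, 0.0]
wrist_force: [0.3, -0.2, -0.4]
opening: 0.587
finger_force: 0.0
```

arm_command --pt "0 0 0 0 0 0 0.03" --pt "0 0 0 0 0 0 0.03" --pt "0 0 0 0 0 0 0.03" --pt "0 0 0 0 0 0 0.03" --pt "0 0 0 0 0 0 0.03"

```text
t: 6.12
position: [0.4908, 0.045, 0.0806]
orientation: [-0.841, 3.026, -0.002]
wrist_force: [0.0, -4.5, 5.6]
opening: 0.41
finger_force: 24.8
```

```bash
python3 - <<'E'
from h import *
rep([.4905,.0452,.0805])
E
```

```text
t 6.12 p [0.4908 0.045  0.0806] psi 121.06 tilt z [ 8.e-04 -1.e-03 -1.e+00] q6 -0.598 open 35.0 F [ 0.  -4.5  5.6]
tool shift [0.0002 0.0003 0.0001]
```

arm_command --pt "0 0 0 0 0 0.105 0.03" --pt "0 0 0 0 0 0.105 0.03" --pt "0 0 0 0 0 0.105 0.03" --pt "0 0 0 0 0 0.105 0.03" --pt "0 0 0 0 0 0.105 0.03"

```text
t: 6.53
position: [0.4905, 0.046, 0.0806]
orientation: [-0.02, 3.141, 0.002]
wrist_force: [-0.6, 0.9, 6.5]
opening: 0.41
finger_force: 24.9
```

arm_command --pt "0 0 0 0 0 0.105 0.03" --pt "0 0 0 0 0 0.105 0.03" --pt "0 0 0 0 0 0.105 0.03" --pt "0 0 0 0 0 0.105 0.03" --pt "0 0 0 0 0 0.105 0.03"

```text
t: 6.95
position: [0.4906, 0.0466, 0.0806]
orientation: [0.795, 3.039, 0.004]
wrist_force: [-0.4, 3.6, 5.1]
opening: 0.41
finger_force: 24.9
```

arm_command --pt "0 0 0 0 0 0 0.03" --pt "0 0 0 0 0 0 0.03" --pt "0 0 0 0 0 0 0.06" --pt "0 0 0 0 0 0 0.0854" --pt "0 0 0 0 0 0 0.0854"

```text
t: 7.37
position: [0.49, 0.0457, 0.08]
orientation: [-0.786, -3.041, -0.0]
wrist_force: [-0.7, 0.3, 0.6]
opening: 0.82
finger_force: 0.0
```

arm_command --pt "0 0 -0.01 0 0 0 0.0854" --pt "0 0 -0.03 0 0 0 0.0854" --pt "0 0 -0.03 0 0 -0.105 0.0854" --pt "0 0 -0.03 0 0 -0.105 0.0854" --pt "0 0 -0.03 0 0 -0.105 0.0854"

```text
t: 7.78
position: [0.4899, 0.0456, 0.2115]
orientation: [-0.292, -3.127, -0.0]
wrist_force: [1.5, 0.4, 0.1]
opening: 1.003
finger_force: 0.0
```

arm_command --pt "-0.03 0 0 0 0 -0.105 0.0854" --pt "0.04 0 0 0 0 -0.105 0.0854" --pt "0.04 0 0 0 0 0 0.0854" --pt "0.04 0 0 0 0 0 0.0854" --pt "0.03 0 0 0 0 0 0.0854"

```text
t: 8.2
position: [0.3667, 0.0414, 0.2091]
orientation: [0.03, -3.138, -0.001]
wrist_force: [-0.6, -0.5, 0.8]
opening: 0.996
finger_force: 0.0
```

```bash
python3 - <<'E'
from h import *
rep([.4905,.0452,.0805])
a=ctrl.grab_frame("top")[:,:,::-1]; cv2.imwrite("pics/top3.png",a)
b=ctrl.grab_frame("scene")[:,:,::-1]; cv2.imwrite("pics/sc3.png",b)
A=cv2.resize(a[185:265,258:338],(400,400),interpolation=cv2.INTER_CUBIC);B=cv2.resize(b[165:245,240:320],(400,400),interpolation=cv2.INTER_CUBIC)
cv2.imwrite("pics/c3.png",np.hstack([A,B]))
E
```

```text
t 8.2 p [0.3667 0.0414 0.2091] psi 91.1 tilt z [-3.5e-03  4.0e-04 -1.0e+00] q6 -0.106 open 85.1 F [-0.6 -0.5  0.8]
tool shift [-0.1243  0.0014  0.1282]
```

View pics/c3.png

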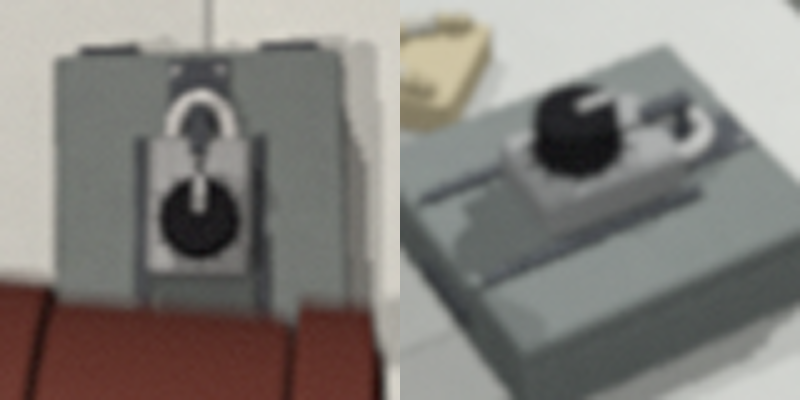

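The rib now points straight at the shackle in both views. Next I'll grip the body.

arm_command --pt "-0.033 0.002 0 0 0 -0.004 0.0854" --pt "-0.033 0 0.01 0 0 0 0.0854" --pt "-0.033 0 0.01 0 0 0 0.0854" --pt "-0.033 0 0.01 0 0 0 0.0854" --pt "0 0 0.03 0 0 0 0.0854"

```text
t: 8.72
position: [0.5111, 0.0457, 0.1524]
orientation: [-0.035, 3.13, -0.001]
wrist_force: [0.9, -0.9, 0.3]
opening: 1.004
finger_force: 0.0
```

arm_command --pt "0 0 0.02 0 0 0 0.0854" --pt "0 0 0 0 0 0 0.0854" --pt "0 0 0 0 0 0 0.0854"

```text
t: 8.97
position: [0.5013, 0.0461, 0.1297]
orientation: [0.036, -3.139, -0.0]
wrist_force: [0.3, 0.5, 0.6]
opening: 1.001
finger_force: 0.0
```

```bash
python3 - <<'E'
from h import *
rep([.4985,.046,.058])
E
```

```text
t 8.97 p [0.5013 0.0461 0.1297] psi 91.31 tilt z [-2.5e-03  2.0e-04 -1.0e+00] q6 -0.077 open 85.5 F [0.3 0.5 0.6]
tool shift [ 0.0026 -0.0001  0.0717]
```

arm_command --pt "0.002 0 0.02 0 0 0 0.0854" --pt "0 0 0.02 0 0 0 0.0854" --pt "0 0 0.015 0 0 0 0.0854" --pt "0 0 0.01 0 0 0 0.0854" --pt "0 0 0.0065 0 0 0 0.0854"

```text
t: 9.38
position: [0.5005, 0.046, 0.0592]
orientation: [-0.036, 3.14, -0.0]
wrist_force: [-0.0, 0.6, -0.8]
opening: 0.999
finger_force: 0.0
```

arm_command --pt "0 0 0 0 0 0 0.065" --pt "0 0 0 0 0 0 0.056" --pt "0 0 0 0 0 0 0.056" --pt "0 0 0 0 0 0 0.056"

```text
t: 9.72
position: [0.5006, 0.046, 0.0597]
orientation: [-0.036, 3.14, -0.0]
wrist_force: [0.2, -0.5, 0.1]
opening: 0.654
finger_force: 0.0
```

```bash
python3 - <<'E'
from h import *
rep([.4985,.046,.058])
E
```

```text
t 9.72 p [0.5006 0.046  0.0597] psi 91.33 tilt z [ 1.4e-03 -1.0e-04 -1.0e+00] q6 -0.077 open 55.9 F [ 0.2 -0.5  0.1]
tool shift [0.0021 0.     0.0017]
```

arm_command --pt "0 0 0.0015 0 0 0 0.056" --pt "0 0 0 0 0 0 0.044" --pt "0 0 0 0 0 0 0.044" --pt "0 0 0 0 0 0 0.044" --pt "0 0 0 0 0 0 0.044" --squeeze 60

```text
t: 10.13
position: [0.5003, 0.0459, 0.0581]
orientation: [-0.036, 3.14, -0.001]
wrist_force: [-2.4, -0.4, 8.8]
opening: 0.569
finger_force: 62.0
```

```bash
python3 - <<'E'
from h import *
rep([.4985,.046,.058])
b=ctrl.grab_frame("scene")[:,:,::-1]
cv2.imwrite("pics/c4.png",cv2.resize(b[150:240,240:330],(600,600),interpolation=cv2.INTER_CUBIC))
E
```

```text
t 10.13 p [0.5003 0.0459 0.0581] psi 91.32 tilt z [ 1.e-03 -4.e-04 -1.e+00] q6 -0.077 open 48.6 F [-2.4 -0.4  8.8]
tool shift [0.0018 0.0002 0.0001]
```

View pics/c4.png

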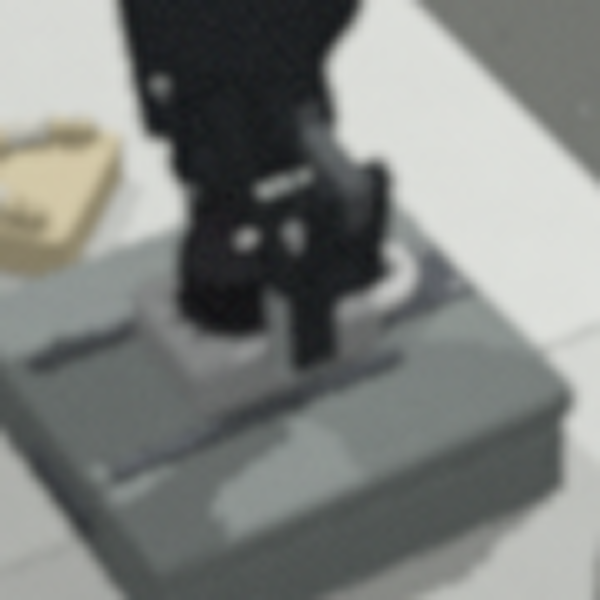

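The fingers hold the body across its width at crop (310,340). Now I'll pull back along tool +x.

arm_command --pt "0.003 0 0 0 0 0 0.044" --pt "0.003 0 0 0 0 0 0.044" --pt "0.003 0 0 0 0 0 0.044" --pt "0.003 0 0 0 0 0 0.044" --pt "0.003 0 0 0 0 0 0.044"

```text
t: 10.6
position: [0.4876, 0.0457, 0.0582]
orientation: [-0.037, 3.136, 0.0]
wrist_force: [8.1, 0.6, -1.7]
opening: 0.566
finger_force: 61.5
```

arm_command --pt "0.002 0 0 0 0 0 0.044" --pt "0.002 0 0 0 0 0 0.044" --pt "0 0 0 0 0 0 0.044"

```text
t: 10.85
position: [0.4831, 0.0457, 0.0581]
orientation: [-0.037, 3.137, 0.0]
wrist_force: [5.9, 1.3, 0.8]
opening: 0.565
finger_force: 61.6
```

arm_command --pt "0.001 0 0 0 0 0 0.044" --pt "0.001 0 0 0 0 0 0.044" --pt "0.001 0 0 0 0 0 0.044" --pt "0 0 0 0 0 0 0.044"

```text
t: 11.18
position: [0.4814, 0.0457, 0.0582]
orientation: [-0.037, 3.135, 0.001]
wrist_force: [10.3, 2.1, -5.2]
opening: 0.563
finger_force: 62.3
```

arm_command --pt "0.001 0 0 0 0 0 0.044" --pt "0.001 0 0 0 0 0 0.044" --pt "0 0 0 0 0 0 0.044"

```text
t: 11.43
position: [0.4814, 0.0457, 0.0587]
orientation: [-0.037, 3.131, 0.001]
wrist_force: [15.6, 2.1, -7.7]
opening: 0.569
finger_force: 62.7
```

arm_command --pt "-0.0015 0 0 0 0 0 0.044" --pt "-0.0015 0 0 0 0 0 0.044" --pt "0 0 0 0 0 0 0.044"

```text
t: 11.68
position: [0.4815, 0.0457, 0.0582]
orientation: [-0.037, 3.137, 0.001]
wrist_force: [6.7, 1.3, 1.2]
opening: 0.567
finger_force: 63.6
```

```bash
python3 - <<'E'
from h import *
rep([.482,.046,.217])
E
```

```text
t 11.68 p [0.4815 0.0457 0.0582] psi 91.34 tilt z [ 4.6e-03  4.0e-04 -1.0e+00] q6 -0.081 open 48.4 F [6.7 1.3 1.2]
tool shift [-0.0012  0.0003 -0.1588]
```

arm_command --pt "-0.001 0 0 0 0 0 0.044" --pt "0 0 0 0 0 0 0.044" --pt "0 0 -0.003 0 0 0 0.044" --pt "0 0 -0.004 0 0 0 0.044" --pt "0 0 -0.005 0 0 0 0.044"

```text
t: 12.1
position: [0.4816, 0.0458, 0.0693]
orientation: [-0.037, 3.139, 0.001]
wrist_force: [11.0, 1.6, -11.8]
opening: 0.569
finger_force: 63.5
```

```bash
python3 - <<'E'
from h import *
rep([.482,.046,.208])
E
```

```text
t 12.1 p [0.4816 0.0458 0.0693] psi 91.34 tilt z [ 2.8e-03  8.0e-04 -1.0e+00] q6 -0.08 open 48.6 F [ 11.    1.6 -11.8]
tool shift [-0.0008  0.0002 -0.1387]
```

arm_command --pt "-0.001 0 0 0 0 0 0.044" --pt "-0.001 0 0 0 0 0 0.044" --pt "0 0 0 0 0 0 0.044"

```text
t: 12.35
position: [0.4818, 0.0457, 0.0691]
orientation: [0.037, -3.141, 0.0]
wrist_force: [2.8, 0.4, -3.1]
opening: 0.569
finger_force: 64.7
```

arm_command --pt "-0.0015 0 0 0 0 0 0.044" --pt "0 0 -0.003 0 0 0 0.044" --pt "0 0 -0.004 0 0 0 0.044" --pt "0 0 -0.005 0 0 0 0.044"

```text
t: 12.68
position: [0.4829, 0.0457, 0.0813]
orientation: [0.036, -3.14, 0.0]
wrist_force: [-0.6, -0.6, -3.3]
opening: 0.568
finger_force: 64.7
```

arm_command --pt "0 0 -0.01 0 0 0 0.044" --pt "0 0 -0.015 0 0 0 0.044" --pt "0 0 -0.02 0 0 0 0.044" --pt "0 0 -0.02 0 0 0 0.044" --pt "0 0 -0.02 0 0 0 0.044"

```text
t: 13.1
position: [0.4828, 0.0456, 0.1676]
orientation: [0.036, -3.141, 0.0]
wrist_force: [0.0, -0.5, -3.4]
opening: 0.565
finger_force: 64.7
```

arm_command --pt "0 0 -0.02 0 0 0 0.044" --pt "0 0 -0.012 0 0 0 0.044" --pt "0 0 -0.006 0 0 0 0.044" --pt "0 0 0 0 0 0 0.044" --pt "0 0 0 0 0 0 0.044"

```text
t: 13.52
position: [0.4831, 0.0457, 0.2041]
orientation: [0.036, -3.141, 0.0]
wrist_force: [-0.8, -0.3, -4.0]
opening: 0.567
finger_force: 64.8
```

arm_command --pt "0 0 0 0 0 0 0.044" --pt "0 0 0 0 0 0 0.044" --pt "0 0 0 0 0 0 0.044" --pt "0 0 0 0 0 0 0.044" --pt "0 0 0 0 0 0 0.044"

```text
t: 13.93
position: [0.4832, 0.0457, 0.204]
orientation: [0.036, -3.141, -0.0]
wrist_force: [-0.4, -0.2, -2.7]
opening: 0.568
finger_force: 64.8
```

```bash
python3 - <<'E'
from h import *
rep([.482,.046,.205])
print(abs(ctrl.state()["qvel"]).max())
b=ctrl.grab_frame("scene")[:,:,::-1]; 
cv2.imwrite("pics/c5.png",cv2.resize(b[110:290,220:400],(600,600),interpolation=cv2.INTER_CUBIC))
E
```

```text
t 13.93 p [0.4832 0.0457 0.204 ] psi 91.33 tilt z [-7.e-04  0.e+00 -1.e+00] q6 -0.08 open 48.5 F [-0.4 -0.2 -2.7]
tool shift [ 0.0012  0.0003 -0.001 ]
0.0029706808078559343
```

View pics/c5.png

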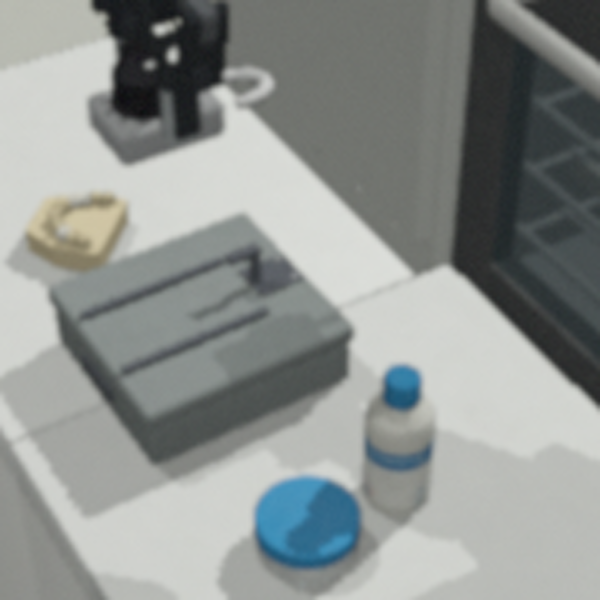

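The picture shows the open lock held level at crop (160,120) with its shackle extended at (245,85). The box and the three bystanders are undisturbed.

```bash
python3 -c "
from plant import ctrl
print(ctrl.finish_job())"
```

```text
the job is handed in; nothing more can be done
None
```

I turned the dial clockwise four clicks to the index mark, pulled the lock back until its shackle was fully open, and lifted it off. I handed the job in at about 14 s, with the gripper holding the lock level and still, dial upward, about 15 cm above the lid, and the things round the box untouched.

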